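# Build the layered test cell and hold the cam-lift stage up for the gauge

## Robot

A 6-joint arm with a two-finger parallel gripper is mounted at the origin on the work surface. World frame = base frame: x ahead of the robot, y to its left, z up, the work surface at z = 0. Lengths are in m, angles in rad, forces in N, time in s.
With the tool pointing down it reaches from about 0.375 to 0.975 m from the base axis. Payload 3.8 kg.
Tool frame: the origin (TCP) lies at the very end of the fingers, on their centre line; the grasp point (between the pads) lies 19 mm behind it (bot.pinch_z is the distance from the TCP to the grasp point, in m); x points along the fingers, y is the direction in which the jaws open and shut, and the axes are right-handed (so a half turn about x gives the same grasp; the last joint's range is limited). The gripper opens to 85 mm and grips with 20 to 120 N. Pads are 22 mm wide; open, the fingers measure 114 mm over their backs; the gripper's body (76 mm by 85 mm) begins 54 mm behind the grasp point. The pads swing forward as they close: fully open they stand 13 mm farther back than shut.
Start: joints at [1.303, 0.264, 1.604, -0, 1.274, -0.037], TCP at [0.154, 0.657, 0.231] pointing down, gripper open.
Joint ranges: [-2.63, 2.63], [-0.94, 2.18], [0.31, 2.57], [-1.31, 4.45], [0, 2.66], [-2.55, 2.55]. Speed limits (rad/s): [2.57, 2.57, 3.14, 3.14, 3.14, 3.14].

## Interface

Orientations are given as a rotation vector (axis times angle).
In Python, from workcell import monitor, imaging, finish_job, bot gives the robot as it stands.
- The arm moves only by the tool jog_arm, never from a script. Its argument "rows" is a list of rows, each a list of 7 numbers: the shift along the tool's x, y, z in m, then the turn, a rotation vector about the tool's x, y, z in rad, then the opening in per cent of the stroke, from 0 (shut) to 100 (fully open). A call has 1 to 20 rows; each row is the pose to reach, as a shift and turn from the pose measured when the call began, along the tool's axes at that moment; what a row does not reach only later rows make up. A row lasts 1/10 s, in which the tool goes at most 50 mm and 8.59 degrees, less where a joint would pass 70% of its speed; a pose out of reach is approached as far as the arm can. A call with a gripper value outside its range is refused whole. The fingers move at their own pace and stop on an object; "force" is the grip in N (left out, the last holds). Time passes only in rows, so rows that repeat a pose let the fingers close. It gives the time, the measured TCP pose, the force and the opening at its end, in the units of the state.
- monitor.read_state(): the state, without advancing time (a new reading comes with each control period).
- imaging.read_camera(name): name is "scene" or "side" or "wrist"; returns the picture (420x560x3 uint8, blue, green, red); there is no depth.
- imaging.camera_params(name): a dict with "fx", "fy", "cx", "cy" (pixels), "k1" (the pictures are not rectified: a ray, as slopes to the right and down, at radius r is drawn at 1 + k1 r^2 times it, then the intrinsics apply), "T" (4x4, takes a point from camera to world coordinates); the wrist camera has in their place "T_tool_cam" (4x4, takes a point from camera to tool coordinates, whose origin is the TCP and whose axes are the tool frame's). Camera axes: x right, y down, z forward; pixel columns grow to the right and rows downward; lengths in m; the calibration is good to about 2 mm. A picture is of the moment at which its call begins: read the wrist's pose just before it. camera_params takes no time and is no camera call.
- finish_job(): hands the job in, once; it reports no verdict.
The state is a dict: "time": time; "q": joint angles; "joint_vel": joint speeds; "joint_torque": joint torques, N m; "tool_pos": TCP position; "tcp_rot": TCP orientation; "wrist_force": force on the tool from outside, world axes, zero at the start; "torque": the same for the moment, N m; "width": opening from 0.0 (shut) to 1.0 (fully open).
Only numpy, scipy, OpenCV 4.12 (cv2) and the standard library are available. Lean on these libraries where they do the work, as an engineer would, in place of code of your own. Each camera call takes 0.05 s, during which the arm holds its last target. There are 200 camera calls.

## Task

Lay the white separator sheet squarely on the lower plate of the lift stage, then stack the thicker loose steel plate squarely on top of it, with the cam lever still down. Then swing the cam lever up to its highest lift point, arm straight up, without shaking the stack out of line, and finish while still holding the lever by its handle there (it springs back if let go). Leave everything else on the bench where it is.

Things in the scene. Friction and masses are not known exactly. Their poses are not given: they have to be found in the camera images.
- stage_top (a point): Centre of the upper face of the lower plate on the lift stage, 80 mm above the table at rest; x, y along the fixture's length and width, z up. The lower plate (dark steel, 90 mm along x, 50 along y, 12 thick) is fixed on the stage, a steel slab of 106 x 66 mm.
- frame: The cam-lift fixture, bolted down. Origin: on the table below the stage's centre; axes as stage_top. Base plate 215 x 170 mm, 12 mm thick (x -90 to +126, y -90 to +80 mm). A fixed grey gauge head stands at x +87 to +123 mm, y -25 to +25 mm, 114 mm tall.
- separator: Loose white plastic separator sheet, 90 x 50 mm and 6 mm thick (the thinner of the two loose pieces), lying flat on the table. Origin: centre of its underside; x along the 90 mm side, y along the 50 mm side, z up.
- plate: Loose dark steel upper plate, 90 x 50 mm and 12 mm thick (the thicker of the two loose pieces), lying flat on the table. Origin and axes as for the separator.
- lever (a joint): Angle of the cam lever (rad). 0 at rest: arm pointing to -x of the fixture, 10 degrees above level. Grows as the handle swings up and over towards +x. At 1.40 the arm stands straight up, the cam's highest lift; beyond, to the stop at 2.0, the stage sinks again. A spring pulls it back to 0 when let go; holding it at the top takes about 3 N at the handle.
- stage (a joint): Rise of the stage above its rest height (m): 0 at rest, 0.0116 at the highest lift point of the cam, driven by the lever. The stage moves straight up and down.
- lever_grip (a point): Middle of the lever's handle: a round black bar, 14 mm thick, fixed to the arm, along the fixture's y, free end 35 mm from here towards -y. The steel arm (12 mm round) is 40 mm from here towards +y. 120 mm from the pivot axis; 56 mm above the table at rest, 156 mm straight up.
- lever_pivot (a point): Point on the lever's pivot axis level with the handle's middle: 36 mm above the table, 130 mm from the stage's centre towards -y of the fixture. The axis runs along the fixture's y. The handle's middle moves round this point in a circle of 120 mm radius in the fixture's x-z plane.
- wash_bottle: Bystander, to be left alone: white squeeze bottle with red cap and bent spout, 74 mm across, 222 mm tall. Origin: centre of its underside.
- reagent_bottle: Bystander, to be left alone: amber bottle with blue cap, 72 mm across, 170 mm tall. Origin: centre of its underside.
- black_bottle: Bystander, to be left alone: black bottle with orange cap, 68 mm across, 180 mm tall. Origin: centre of its underside.
- jar: Bystander, to be left alone: small lidded glass jar, 66 mm across, 90 mm tall. Origin: centre of its underside.
- bottle_cap: Bystander, to be left alone: loose blue screw cap lying on the table, 32 mm across, 20 mm tall. Origin: centre of its underside.
- dish: Bystander, to be left alone: shallow white dish, 80 mm across, 18 mm tall. Origin: centre of its underside.
- multimeter: Bystander, to be left alone: yellow multimeter lying flat, 150 x 75 mm, 35 mm tall. Origin: centre of its underside.
Things that resemble listed ones, but are neither listed nor needed, are in the scene too. Of the things that look like the plate, the larger one is meant. Of the things shaped like the separator, the white one is meant.

How it is judged:
By the outcome, as a careful person would: the job done as asked, in the order asked, and still so for the second after the job is handed in, while the arm keeps its last pose, push and grip.
It also fails if it takes over 72 s, if anything falls off the work surface, if the arm or the gripper's body presses on something with over 40 N, if the wrist force passes 120 N, or if a joint passes its speed limit or range.

## Working session

There is one attempt and no reset: what is moved stays moved. The work goes in short steps, Python scripts to look and compute and a tool call to move; the robot and the scene stay as the last step left them, time stands still between calls to the robot, and variables do not carry over. Pictures are saved under pics/ and viewed, about 8 in all and at most 12, crops included, and the job is handed in when it is done.

Besides the shell and the picture viewer there is one more tool, called as a command line: name --pt "numbers of a row" for each row, then --argument value for the rest. jog_arm: Moves the arm, as the interface text tells. Its arguments: {"type":"object","properties":{"rows":{"type":"array","items":{"type":"array","items":{"type":"number"}}},"force":{"type":"number"}},"required":["rows"]}

```bash
mkdir -p pics; ls
cat > h.py <<'E'
import numpy as np, cv2
from scipy.spatial.transform import Rotation as R
from workcell import monitor, imaging, finish_job, bot
def snap(n,f):
    s=monitor.read_state(); im=imaging.read_camera(n); cv2.imwrite('pics/'+f+'.png',im); return s,im
def camT(n,s=None):
    p=imaging.camera_params(n)
    if n!='wrist': return p,np.array(p['T'])
    T=np.eye(4); T[:3,:3]=R.from_rotvec(s['tcp_rot']).as_matrix(); T[:3,3]=s['tool_pos']
    return p,T@np.array(p['T_tool_cam'])
def px2w(n,uv,z,s=None):
    p,T=camT(n,s); uv=np.atleast_2d(uv).astype(float)
    K=np.array([[p['fx'],0,p['cx']],[0,p['fy'],p['cy']],[0,0,1.]])
    x=cv2.undistortPoints(uv[:,None],K,np.array([p['k1'],0,0,0,0.]))[:,0]
    d=np.c_[x,np.ones(len(x))]@T[:3,:3].T; o=T[:3,3]
    z=np.broadcast_to(z,len(d))
    return o+d*((z-o[2])/d[:,2])[:,None]
def w2px(n,P,s=None):
    p,T=camT(n,s); P=np.atleast_2d(P); c=(P-T[:3,3])@T[:3,:3]
    x=c[:,:2]/c[:,2:]; r2=(x**2).sum(1,keepdims=True); x=x*(1+p['k1']*r2)
    return x*[p['fx'],p['fy']]+[p['cx'],p['cy']]
def crop(im,x0,y0,x1,y1,k,f):
    cv2.imwrite('pics/'+f+'.png',cv2.resize(im[y0:y1,x0:x1],None,fx=k,fy=k,interpolation=cv2.INTER_CUBIC))
E
python3 - <<'E'
from h import *
s,a=snap('scene','scene0'); s,b=snap('side','side0'); s,c=snap('wrist','wrist0')
for n in ('scene','side'):
    p=imaging.camera_params(n); print(n,p['fx'],p['k1'],np.round(p['T'],3).tolist())
print(np.round(imaging.camera_params('wrist')['T_tool_cam'],3).tolist(), bot.pinch_z)
print(s)
E
```

```text
pics
scene 424.6401041958305 -0.05006369894599698 [[0.834, 0.315, -0.453, 1.012], [0.551, -0.503, 0.666, -0.617], [-0.018, -0.805, -0.593, 0.653], [0.0, 0.0, 0.0, 1.0]]
side 521.820983426172 -0.09632893100129591 [[0.744, -0.475, 0.47, -0.007], [-0.668, -0.52, 0.533, -0.617], [-0.008, -0.711, -0.704, 0.952], [0.0, 0.0, 0.0, 1.0]]
[[0.001, -0.323, 0.946, -0.143], [1.0, 0.001, -0.001, -0.0], [-0.0, 0.946, 0.323, -0.083], [0.0, 0.0, 0.0, 1.0]] 0.0187
{'time': 0.1, 'q': array([ 1.30309539e+00,  2.64699098e-01,  1.60524324e+00, -2.31305439e-05,
        1.27369644e+00, -3.69268958e-02]), 'joint_vel': array([-0.00017784, -0.0020721 , -0.00379484, -0.00054845, -0.00052233,
       -0.00158132]), 'joint_torque': array([ 3.74065894e-05, -5.16713583e+01, -3.68585658e+01, -1.20001869e-05,
        6.34007942e-03,  2.05719004e-05]), 'tool_pos': array([0.1542454 , 0.65646093, 0.23006904]), 'tcp_rot': array([ 0.17958464,  1.56348107, -0.18277267]), 'wrist_force': array([-0.23160823, -0.70286495, -0.12793787]), 'torque': array([-0.00028444, -0.01010555,  0.00302561]), 'width': 1.0007005064700167}
```

View pics/scene0.png

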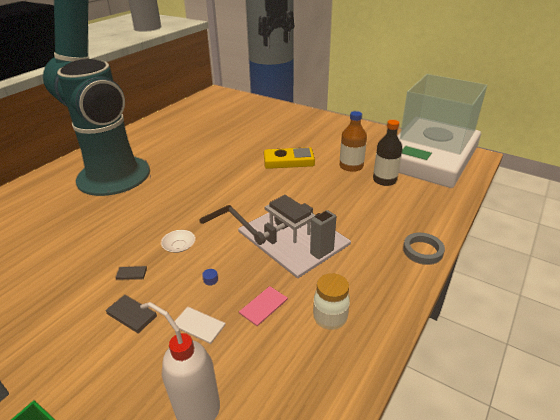

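View pics/side0.png

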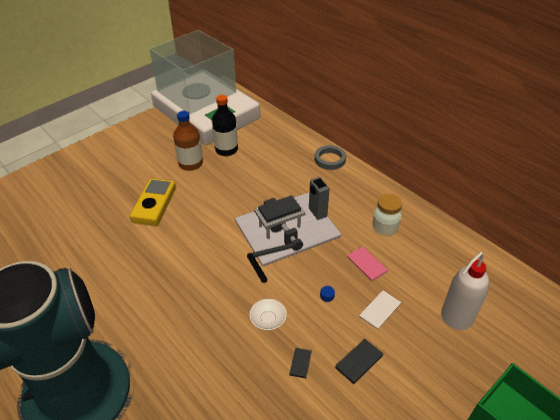

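The scene camera shows the fixture near (295,240), the white sheet (198,324), the plate (131,313) and a smaller lookalike (131,273). In the side camera the sheet is at (380,309), the plate (360,361) and the stage top (279,210). Next I'll enlarge these.

Run:
```python
from h import *
a=cv2.imread('pics/side0.png'); b=cv2.imread('pics/scene0.png')
f=lambda im,x,y,w,h,k: cv2.resize(im[y:y+h,x:x+w],None,fx=k,fy=k,interpolation=cv2.INTER_CUBIC)
top=np.hstack([f(a,225,170,133,100,3),f(b,190,180,133,100,3)])
bot_=np.hstack([f(a,325,285,100,100,3),f(b,100,290,133,75,3)[:225] if 0 else cv2.copyMakeBorder(f(b,100,290,133,60,3),0,120,0,0,cv2.BORDER_CONSTANT)])
bot_=cv2.copyMakeBorder(bot_,0,0,0,99,cv2.BORDER_CONSTANT)
cv2.imwrite('pics/m1.png',np.vstack([top,bot_]))
```

```text
(no output)
```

View pics/m1.png

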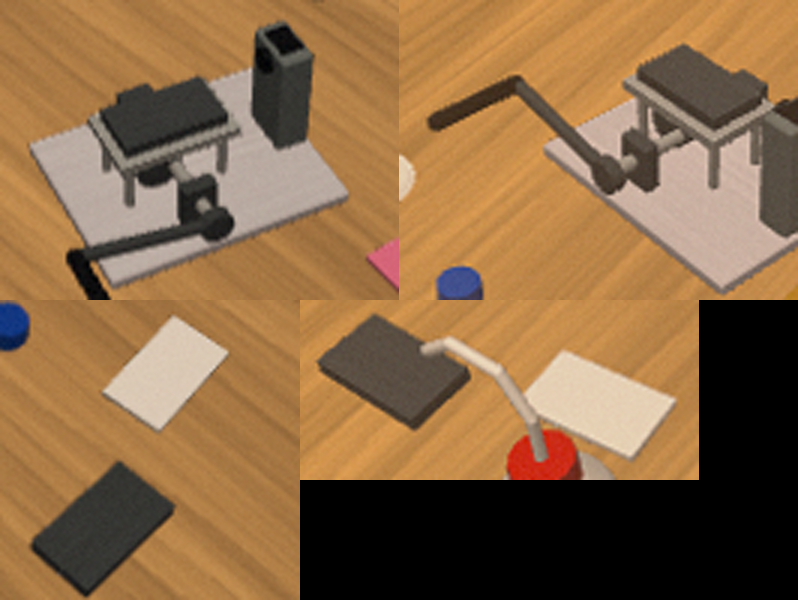

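```bash
cat > m.py <<'E'
from h import *
def g(n,pts,ox,oy,z,lab):
    uv=(np.array(pts)+.5)/3-.5+[ox,oy]; P=px2w(n,uv,z)[:,:2]
    print(lab,n,np.round(P*1000,1).tolist(),'sides',np.round(np.linalg.norm(P-np.roll(P,-1,0),axis=1)*1000,1),'mean',np.round(P.mean(0)*1000,1))
    e=[np.degrees(np.arctan2(*(np.roll(P,-1,0)-P)[i][::-1]))%180 for i in range(len(P))]; print('   edge deg',np.round(e,1))
g('side',[(101,115),(114,148),(228,115),(200,80)],225,170,.08,'low')
g('scene',[(284,45),(238,75),(335,118),(368,92)],190,180,.08,'low')
g('side',[(30,148),(110,278),(347,194),(250,70)],225,170,.012,'base')
g('side',[(175,16),(228,53),(160,128),(103,90)],325,285,.006,'sheet')
g('side',[(119,162),(173,207),(87,583-300),(34,241)],325,285,.012,'plate')
g('scene',[(75,15),(20,62),(114,118),(168,71)],100,290,.012,'plate')
g('scene',[(265,51),(375,102),(331,153)],100,290,.006,'sheet')
g('side',[(73,258),(218,222)],225,170,.056,'handle-junc, pivot')
g('scene',[(35,122),(117,82)],190,180,.056,'handle end, junc')
E
python3 m.py
```

```text
low side [[547.3, 79.5], [531.0, 44.7], [621.9, 11.4], [633.2, 56.1]] sides [38.4 96.8 46.1 89. ] mean [583.3  47.9]
   edge deg [ 64.9 159.9  75.8 164.8]
low scene [[552.7, 84.8], [544.8, 31.5], [636.1, 24.7], [640.7, 65.5]] sides [53.8 91.6 41.1 90.1] mean [593.6  51.6]
   edge deg [ 81.6 175.7  83.7 167.7]
base side [[520.7, 143.9], [478.5, -8.4], [679.0, -71.6], [724.4, 88.2]] sides [158.1 210.2 166.1 211.2] mean [600.7  38. ]
   edge deg [ 74.5 162.5  74.1 164.7]
sheet side [[630.4, -249.3], [633.2, -297.6], [547.4, -305.6], [541.6, -256.8]] sides [48.4 86.1 49.1 89. ] mean [ 588.2 -277.3]
   edge deg [93.4  5.3 96.8  4.9]
plate side [[502.3, -306.3], [502.9, -354.4], [419.1, -352.7], [415.7, -308.3]] sides [48.1 83.7 44.5 86.6] mean [ 460.  -330.4]
   edge deg [ 90.7 178.9  94.4   1.4]
plate scene [[417.7, -306.1], [419.5, -353.9], [506.5, -350.5], [507.3, -305.4]] sides [47.8 87.  45.2 89.5] mean [ 462.8 -329. ]
   edge deg [92.2  2.2 89.   0.5]
sheet scene [[544.4, -255.2], [632.1, -248.2], [634.1, -292.9]] sides [88.1 44.8 97.3] mean [ 603.5 -265.4]
   edge deg [  4.6  92.5 157.2]
handle-junc, pivot side [[447.9, -3.6], [552.9, -50.5]] sides [115. 115.] mean [500.4 -27.1]
   edge deg [155.9 155.9]
handle end, junc scene [[427.6, -75.5], [448.4, -0.7]] sides [77.6 77.6] mean [438.  -38.1]
   edge deg [74.5 74.5]
```

```bash
cat >> h.py <<'E'
def yawR(a):
    a=np.radians(a); return np.array([[0,-np.sin(a),np.cos(a)],[0,np.cos(a),np.sin(a)],[-1,0,0]])
def rel(p,a,s=None):
    s=s or monitor.read_state(); R0=R.from_rotvec(s['tcp_rot']).as_matrix()
    t=R0.T@(np.array(p)-s['tool_pos']); r=R.from_matrix(R0.T@yawR(a)).as_rotvec()
    print('shift',np.round(t,4).tolist(),'turn',np.round(r,4).tolist())
def yaw(s): 
    m=R.from_rotvec(s['tcp_rot']).as_matrix(); return np.degrees(np.arctan2(m[1,2],m[0,2]))
E
python3 - <<'E'
from h import *
s=monitor.read_state(); print('yaw',yaw(s), imaging.camera_params('wrist')['fx'])
print('wash',px2w('side',[(460,322)],0),'jar',px2w('side',[(387,230)],0),'cap',px2w('side',[(327,294)],.02))
rel([.55,-.29,.23],5)
E
```

```text
yaw -13.222855827653417 346.82387585592164
wash [[ 0.69121869 -0.41619965  0.        ]] jar [[ 0.78486662 -0.13353932  0.        ]] cap [[ 0.52206407 -0.17851803  0.02      ]]
shift [0.0017, -0.8309, 0.6018] turn [-0.318, -0.0004, 0.0018]
```

jog_arm --pt "0.0017 -0.8309 0.6018 -0.318 0 0.0018 100" --pt "0.0017 -0.8309 0.6018 -0.318 0 0.0018 100" --pt "0.0017 -0.8309 0.6018 -0.318 0 0.0018 100" --pt "0.0017 -0.8309 0.6018 -0.318 0 0.0018 100" --pt "0.0017 -0.8309 0.6018 -0.318 0 0.0018 100" --pt "0.0017 -0.8309 0.6018 -0.318 0 0.0018 100" --pt "0.0017 -0.8309 0.6018 -0.318 0 0.0018 100" --pt "0.0017 -0.8309 0.6018 -0.318 0 0.0018 100" --pt "0.0017 -0.8309 0.6018 -0.318 0 0.0018 100" --pt "0.0017 -0.8309 0.6018 -0.318 0 0.0018 100" --pt "0.0017 -0.8309 0.6018 -0.318 0 0.0018 100" --pt "0.0017 -0.8309 0.6018 -0.318 0 0.0018 100" --pt "0.0017 -0.8309 0.6018 -0.318 0 0.0018 100" --pt "0.0017 -0.8309 0.6018 -0.318 0 0.0018 100" --pt "0.0017 -0.8309 0.6018 -0.318 0 0.0018 100" --pt "0.0017 -0.8309 0.6018 -0.318 0 0.0018 100" --pt "0.0017 -0.8309 0.6018 -0.318 0 0.0018 100" --pt "0.0017 -0.8309 0.6018 -0.318 0 0.0018 100" --pt "0.0017 -0.8309 0.6018 -0.318 0 0.0018 100" --pt "0.0017 -0.8309 0.6018 -0.318 0 0.0018 100"

```text
time: 2.15
tool_pos: [0.54, -0.2677, 0.2296]
tcp_rot: [-0.068, 1.57, 0.068]
wrist_force: [1.1, 0.2, 0.5]
width: 1.002
```

Run:
```python
from h import *
s=monitor.read_state(); print(s['time'],s['tool_pos'],yaw(s),s['q']); rel([.55,-.29,.23],5)
```

```text
2.15 [ 0.5400314  -0.26769144  0.22956218] 4.963137740231053 [-5.01583215e-01  1.30130688e-01  1.76583280e+00  1.12225016e-04
  1.24649159e+00 -2.15903826e+00]
shift [-0.0005, -0.0231, 0.008] turn [-0.0006, -0.0007, -0.0006]
```

jog_arm --pt "0 -0.02 0 0 0 0 100" --pt "0 -0.02 0 0 0 0 100" --pt "0 -0.02 0 0 0 0 100"

```text
time: 2.45
tool_pos: [0.5413, -0.2875, 0.2288]
tcp_rot: [-0.066, 1.572, 0.069]
wrist_force: [-0.3, -0.8, 1.2]
width: 0.998
```

Run:
```python
from h import *
s,im=snap('wrist','w1'); print(s['tool_pos'],yaw(s))
import pickle; pickle.dump(s,open('s1.pkl','wb'))
cv2.imwrite('pics/w1b.png',cv2.resize(im,(800,600),interpolation=cv2.INTER_CUBIC))
```

```text
[ 0.54125079 -0.28751017  0.22879747] 4.8944302121161
```

View pics/w1b.png

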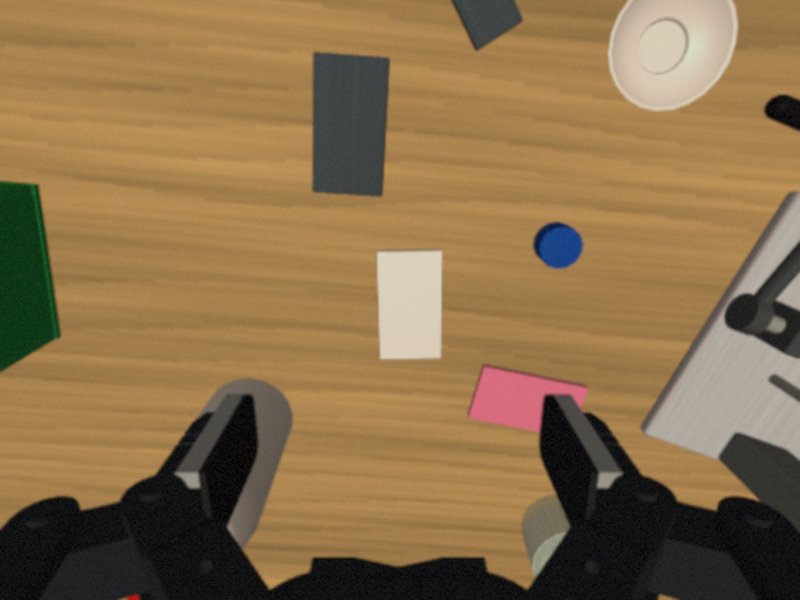

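The wrist view shows the sheet with corners (377,251), (442,250), (441,359), (380,360) and the plate with corners (314,53), (389,58), (382,196), (313,191). Both fingers are in view at the bottom.

```bash
cat > m2.py <<'E'
from h import *
import pickle,sys
def fit(n,pts,z,s,k=800/560,L=(90,50),off=(0,0)):
    uv=(np.array(pts,float)+.5)/k-.5+off; P=px2w(n,uv,z,s)[:,:2]
    v=np.roll(P,-1,0)-P; l=np.linalg.norm(v,axis=1); 
    ang=[np.degrees(np.arctan2(x[1],x[0])) for x in v]
    lo=[a%180 for a,b in zip(ang,l) if b>70]; print('c',np.round(P.mean(0)*1000,1),'sides',np.round(l*1000,1),'edges',np.round(ang,1)); return P
if __name__=='__main__':
    s=pickle.load(open('s1.pkl','rb'))
    fit('wrist',[(377,251),(442,250),(441,359),(380,360)],.006,s)
    fit('wrist',[(314,53),(389,58),(382,196),(313,191)],.012,s)
    rel([.588,-.277,.06],5)
E
python3 m2.py
```

```text
c [ 589.5 -274. ] sides [49.1 90.7 49.6 90.8] edges [  95.8    6.   -84.1 -174.3]
c [ 460.9 -327.8] sides [49.  89.1 49.3 88.4] edges [  91.6    1.3  -89.1 -178.9]
shift [0.169, 0.0054, 0.0476] turn [-0.0008, -0.0015, -0.0019]
```

jog_arm --pt "0.05 0.003 0.025 -0.01 0 0 80" --pt "0.1 0.007 0.0485 -0.01 -0.0015 -0.0019 75" --pt "0.15 0.0075 0.0485 -0.01 -0.0015 -0.0019 75" --pt "0.2 0.0075 0.0485 -0.01 -0.0015 -0.0019 75" --pt "0.214 0.0075 0.0485 -0.01 -0.0015 -0.0019 75" --pt "0.214 0.0075 0.0485 -0.01 -0.0015 -0.0019 75" --pt "0.214 0.0075 0.0485 -0.01 -0.0015 -0.0019 75"

```text
time: 3.2
tool_pos: [0.5887, -0.2735, 0.0155]
tcp_rot: [-0.077, 1.57, 0.077]
wrist_force: [0.1, -0.4, 0.4]
width: 0.749
```

Run:
```python
from h import *
s,im=snap('wrist','w2'); print(s['tool_pos'],yaw(s),s['width'],s['wrist_force'])
import pickle; pickle.dump(s,open('s2.pkl','wb'))
cv2.imwrite('pics/w2b.png',cv2.resize(im,(800,600),interpolation=cv2.INTER_CUBIC))
rel([.589,-.275,.008],5.6)
```

```text
[ 0.5886938  -0.27350423  0.01552399] 5.608174478065134 0.7485402488808718 [ 0.09234927 -0.38516709  0.37751505]
shift [0.0092, -0.0004, -0.0011] turn [-0.0002, 0.0026, 0.0016]
```

View pics/w2b.png

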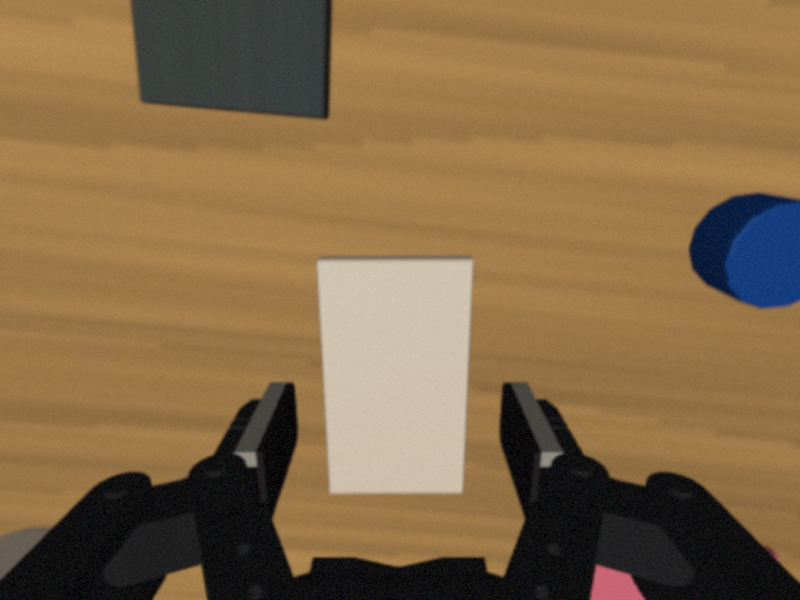

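Sheet centred between the fingers: corners (318,258), (472,258), (463,493), (330,493). Descending until the tips touch the table.

Run:
```python
from m2 import *
s=pickle.load(open('s2.pkl','rb'))
P=fit('wrist',[(318,258),(472,258),(463,493),(330,493)],.006,s)
c=np.r_[P.mean(0),.006]; print(rel(c,yaw(s),s))
```

```text
c [ 589.5 -274.4] sides [48.7 90.3 49.6 90.3] edges [  95.6    6.2  -84.3 -174.4]
shift [0.0095, -0.001, 0.0007] turn [-0.0, -0.0002, -0.0003]
None
```

jog_arm --pt "0.005 0 0 0 0 0 68" --pt "0.01 0 0 0 0 0 68" --pt "0.01 0 0 0 0 0 68" --pt "0.01 0 0 0 0 0 68"

```text
time: 3.65
tool_pos: [0.5902, -0.2747, 0.0077]
tcp_rot: [-0.078, 1.566, 0.075]
wrist_force: [-0.1, -0.3, -0.0]
width: 0.678
```

jog_arm --pt "0.003 0 0 0 0 0 65" --pt "0.006 0 0 0 0 0 65" --pt "0.006 0 0 0 0 0 65"

```text
time: 3.95
tool_pos: [0.5897, -0.2745, 0.0009]
tcp_rot: [-0.077, 1.567, 0.075]
wrist_force: [0.5, 0.3, -0.1]
width: 0.652
```

jog_arm --pt "0.002 0 0 0 0 0 64" --pt "0.003 0 0 0 0 0 64" --pt "0.003 0 0 0 0 0 64"

```text
time: 4.25
tool_pos: [0.5894, -0.2744, -0.0025]
tcp_rot: [-0.077, 1.568, 0.076]
wrist_force: [-0.6, -0.5, 0.2]
width: 0.641
```

jog_arm --pt "0.001 0 0 0 0 0 64" --pt "0.0015 0 0 0 0 0 64" --pt "0.002 0 0 0 0 0 64"

```text
time: 4.55
tool_pos: [0.5895, -0.2744, -0.0039]
tcp_rot: [-0.077, 1.568, 0.076]
wrist_force: [-1.7, 0.7, 7.4]
width: 0.641
```

jog_arm --force 35 --pt "-0.0015 0 0 0 0 0 64" --pt "-0.0015 0 0 0 0 0 55" --pt "-0.0015 0 0 0 0 0 45" --pt "-0.0015 0 0 0 0 0 45" --pt "-0.0015 0 0 0 0 0 45" --pt "-0.0015 0 0 0 0 0 45"

```text
time: 5.15
tool_pos: [0.5901, -0.2747, -0.0016]
tcp_rot: [-0.077, 1.567, 0.075]
wrist_force: [-0.8, 0.0, 5.4]
width: 0.565
```

jog_arm --pt "-0.01 0 0 0 0 0 45" --pt "-0.03 0 0 0 0 0 45" --pt "-0.06 0 0 0 0 0 45" --pt "-0.1 0 0 0 0 0 45" --pt "-0.14 0 0 0 0 0 45" --pt "-0.14 0 0 0 0 0 45" --pt "-0.14 0 0 0 0 0 45"

```text
time: 5.85
tool_pos: [0.5905, -0.2749, 0.1402]
tcp_rot: [-0.079, 1.564, 0.074]
wrist_force: [-0.2, 0.8, -0.8]
width: 0.567
```

Run:
```python
from h import *
s,im=snap('wrist','w3'); print(s['tool_pos'],yaw(s),s['width'],s['wrist_force'])
import pickle; pickle.dump(s,open('s3.pkl','wb'))
cv2.imwrite('pics/w3b.png',cv2.resize(im,(800,600),interpolation=cv2.INTER_CUBIC))
```

```text
[ 0.5905307  -0.27494617  0.14019464] 5.576448181369254 0.5670983189747043 [-0.20976425  0.80585716 -0.79891569]
```

View pics/w3b.png

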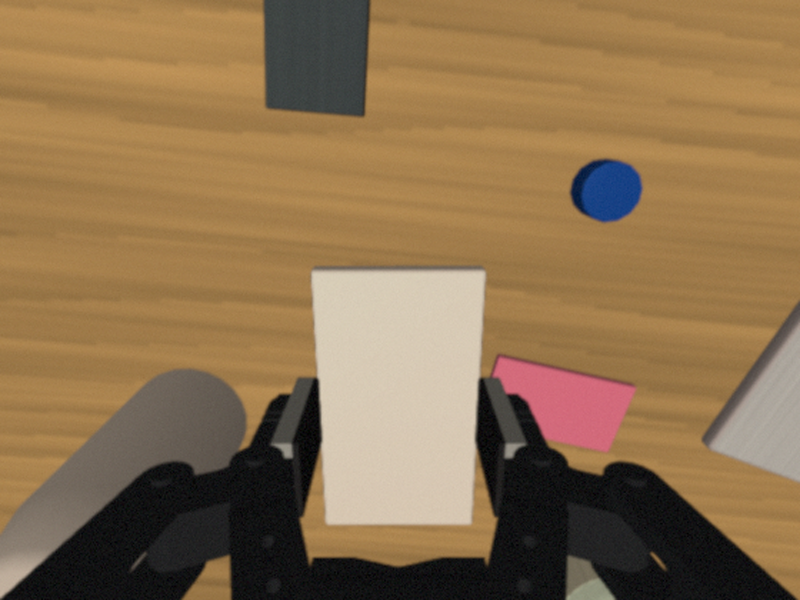

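Sheet held flat and square: corners (312,268), (485,268), (472,524), (326,524). Now a look at the fixture from above with the sheet in hand.

Run:
```python
from m2 import *
s=pickle.load(open('s3.pkl','rb'))
P=fit('wrist',[(312,268),(485,268),(472,524),(326,524)],.1478,s)
rel(np.r_[P.mean(0),.1478],5.5,s)
rel([.679,.023,.25],-15.5)
```

```text
c [ 589.6 -275. ] sides [48.8 90.1 49.6 90.3] edges [  95.7    6.   -84.2 -174.5]
shift [-0.0076, -0.0, -0.0008] turn [0.0013, 0.0051, 0.0032]
shift [-0.112, 0.287, 0.1184] turn [0.3678, 0.0022, 0.0008]
```

jog_arm --pt "-0.04 0.02 0.01 0.03 0 0 45" --pt "-0.08 0.06 0.025 0.08 0 0 45" --pt "-0.112 0.1 0.04 0.13 0 0 45" --pt "-0.112 0.14 0.058 0.18 0.002 0 45" --pt "-0.112 0.18 0.075 0.23 0.002 0 45" --pt "-0.112 0.22 0.09 0.28 0.002 0 45" --pt "-0.112 0.26 0.108 0.33 0.002 0 45" --pt "-0.112 0.287 0.1184 0.3678 0.002 0 45" --pt "-0.112 0.287 0.1184 0.3678 0.002 0 45" --pt "-0.112 0.287 0.1184 0.3678 0.002 0 45" --pt "-0.112 0.287 0.1184 0.3678 0.002 0 45"

```text
time: 7.0
tool_pos: [0.678, 0.022, 0.2483]
tcp_rot: [0.211, 1.563, -0.214]
wrist_force: [-0.4, -0.1, -0.3]
width: 0.567
```

Run:
```python
from h import *
s,im=snap('wrist','w4'); print(s['time'],s['tool_pos'],yaw(s),s['width'],s['wrist_force'])
import pickle; pickle.dump(s,open('s4.pkl','wb'))
cv2.imwrite('pics/w4b.png',cv2.resize(im,(800,600),interpolation=cv2.INTER_CUBIC))
```

```text
7.0 [0.6780478  0.02196396 0.24828516] -15.516298767046507 0.5666216027749366 [-0.4055422  -0.12147978 -0.26131735]
```

View pics/w4b.png

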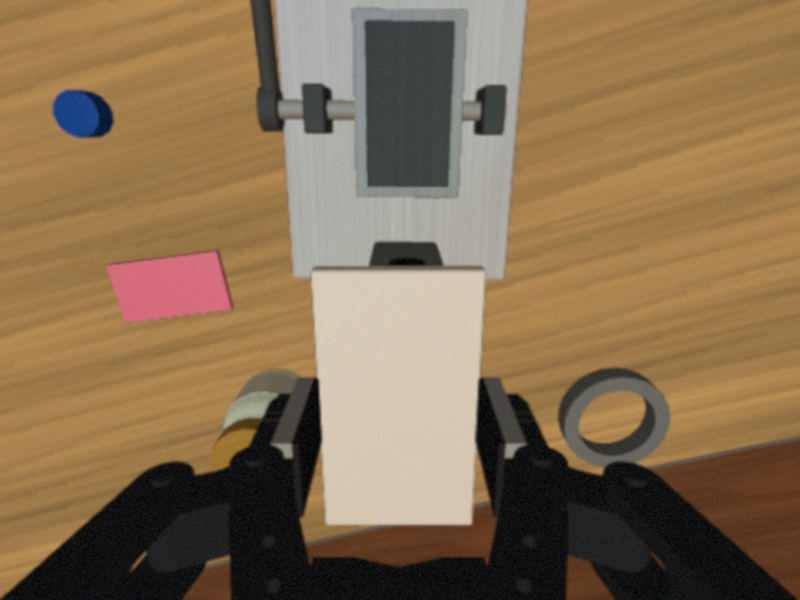

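The fixture is clear here: lower plate corners near (366,20), (456,21), (448,188), (367,187), with low bearing blocks either side of it. I'll extract the plate outline at full resolution.

```bash
cat > stage.py <<'E'
from m2 import *
def darkrect(im,s,box,z,thr):
    x0,y0,x1,y1=box; g=cv2.cvtColor(im,cv2.COLOR_BGR2GRAY); m=(g<thr).astype(np.uint8)*0
    m[y0:y1,x0:x1]=(g[y0:y1,x0:x1]<thr)
    c=max(cv2.findContours(m,0,cv2.CHAIN_APPROX_NONE)[0],key=cv2.contourArea)[:,0].astype(float)
    P=px2w('wrist',c,z,s)[:,:2]; r=cv2.minAreaRect((P*1000).astype(np.float32)); return r
if __name__=='__main__':
    s=pickle.load(open('s4.pkl','rb')); im=cv2.imread('pics/w4.png'); g=cv2.cvtColor(im,cv2.COLOR_BGR2GRAY)
    print(g[70,240:335].tolist()); print(g[2:142,285].tolist())
    fit('wrist',[(366,20),(456,21),(448,188),(367,187)],.08,s)
    for t in (70,85,100): print(darkrect(im,s,(250,8,324,136),.08,t))
E
python3 stage.py
```

```text
[127, 134, 143, 147, 145, 149, 148, 147, 144, 144, 144, 150, 149, 148, 145, 132, 96, 68, 61, 64, 65, 66, 68, 64, 66, 64, 68, 67, 66, 64, 64, 65, 66, 65, 67, 66, 65, 68, 67, 70, 66, 70, 65, 67, 60, 65, 67, 66, 62, 62, 66, 67, 66, 61, 66, 67, 66, 67, 66, 66, 63, 64, 66, 64, 67, 68, 67, 66, 67, 68, 68, 63, 64, 70, 70, 84, 122, 137, 143, 147, 148, 150, 143, 137, 140, 150, 148, 147, 149, 150, 152, 144, 118, 81, 54]
[174, 174, 174, 169, 151, 146, 143, 141, 139, 140, 143, 136, 109, 73, 64, 65, 68, 63, 63, 62, 68, 63, 63, 60, 66, 65, 62, 67, 64, 60, 63, 62, 65, 64, 63, 63, 65, 66, 62, 63, 65, 63, 62, 64, 63, 65, 61, 69, 66, 62, 62, 63, 64, 65, 62, 65, 67, 63, 65, 63, 66, 67, 68, 65, 66, 66, 65, 62, 65, 65, 64, 63, 65, 65, 62, 65, 65, 61, 64, 64, 67, 65, 63, 64, 66, 63, 61, 62, 65, 64, 65, 67, 66, 67, 64, 66, 66, 63, 64, 65, 64, 67, 69, 67, 65, 66, 64, 66, 68, 65, 64, 67, 63, 65, 64, 68, 61, 67, 63, 64, 60, 67, 66, 66, 64, 67, 66, 67, 91, 128, 143, 143, 141, 141, 144, 149, 165, 179, 179, 178]
c [589.1  52.5] sides [49.8 90.4 49.9 90.3] edges [  73.9  -16.3 -106.2  163.6]
((588.361083984375, 52.12367248535156), (48.31245422363281, 88.05548858642578), 74.2242431640625)
((588.530029296875, 52.11229705810547), (49.005245208740234, 88.79510498046875), 74.00328826904297)
((588.4940185546875, 52.104408264160156), (49.95690155029297, 89.64925384521484), 74.03369903564453)
```

Run:
```python
from h import *
rel([.5894,.0521,.12],-16.2)
```

```text
shift [0.129, 0.0057, -0.0935] turn [0.0112, -0.0016, 0.0018]
```

jog_arm --pt "0 0.002 -0.04 0.01 0 0 45" --pt "0 0.0055 -0.08 0.0112 -0.0016 0.0018 45" --pt "0.02 0.0057 -0.0935 0.0112 -0.0016 0.0018 45" --pt "0.06 0.0057 -0.0935 0.0112 -0.0016 0.0018 45" --pt "0.1 0.0057 -0.0935 0.0112 -0.0016 0.0018 45" --pt "0.129 0.0057 -0.0935 0.0112 -0.0016 0.0018 45" --pt "0.14 0.0057 -0.0935 0.0112 -0.0016 0.0018 45" --pt "0.14 0.0057 -0.0935 0.0112 -0.0016 0.0018 45" --pt "0.14 0.0057 -0.0935 0.0112 -0.0016 0.0018 45"

```text
time: 7.95
tool_pos: [0.5906, 0.0515, 0.1104]
tcp_rot: [0.223, 1.557, -0.222]
wrist_force: [1.4, 0.6, 0.5]
width: 0.569
```

Run:
```python
from h import *
s=monitor.read_state(); print(s['time'],s['tool_pos'],yaw(s),s['width'],s['wrist_force']); rel([.5894,.0521,.0785],-16.2)
```

```text
7.95 [0.59055483 0.05146207 0.110389  ] -16.25021644218111 0.5693512132823736 [1.37851235 0.56768354 0.53157975]
shift [0.0319, 0.0003, -0.0014] turn [-0.0009, 0.002, -0.0006]
```

jog_arm --pt "0.01 0.0003 -0.0014 0 0.002 0 45" --pt "0.02 0.0003 -0.0014 0 0.002 0 45" --pt "0.026 0.0003 -0.0014 0 0.002 0 45" --pt "0.028 0.0003 -0.0014 0 0.002 0 45" --pt "0.028 0.0003 -0.0014 0 0.002 0 45" --pt "0.028 0.0003 -0.0014 0 0.002 0 45" --pt "0.028 0.0003 -0.0014 0 0.002 0 45"

```text
time: 8.65
tool_pos: [0.5897, 0.0522, 0.0827]
tcp_rot: [0.223, 1.559, -0.222]
wrist_force: [1.0, 0.2, -0.8]
width: 0.566
```

Run:
```python
from h import *
s=monitor.read_state(); print(s['time'],s['tool_pos'],yaw(s),s['width'],s['wrist_force']); rel([.5894,.0521,.0785],-16.2)
```

```text
8.65 [0.5896887  0.05217001 0.08272598] -16.248000106900523 0.5661297248321024 [ 0.95263933  0.24643816 -0.75798427]
shift [0.0042, -0.0002, -0.0003] turn [-0.0008, 0.0007, -0.0008]
```

jog_arm --pt "0.002 0 0 0 0 0 45" --pt "0.0035 0 0 0 0 0 45" --pt "0.0035 0 0 0 0 0 45" --pt "0.0035 0 0 0 0 0 45"

```text
time: 9.05
tool_pos: [0.5896, 0.0522, 0.0792]
tcp_rot: [0.223, 1.559, -0.222]
wrist_force: [0.2, 0.6, -0.5]
width: 0.569
```

jog_arm --pt "0.0005 0 0 0 0 0 45" --pt "0.001 0 0 0 0 0 45" --pt "0.001 0 0 0 0 0 45"

```text
time: 9.35
tool_pos: [0.5897, 0.0522, 0.0786]
tcp_rot: [0.223, 1.559, -0.222]
wrist_force: [-0.6, 0.5, 2.7]
width: 0.568
```

jog_arm --pt "0.0003 0 0 0 0 0 45" --pt "0.0003 0 0 0 0 0 60" --pt "0.0003 0 0 0 0 0 66" --pt "0.0003 0 0 0 0 0 70" --pt "0 0 0 0 0 0 70" --pt "-0.01 0 0 0 0 0 70" --pt "-0.03 0 0 0 0 0 75" --pt "-0.06 0 -0.01 0 0 0 80" --pt "-0.1 0 -0.01 0 0 0 80" --pt "-0.13 0 -0.01 0 0 0 80" --pt "-0.13 0 -0.01 0 0 0 80"

```text
time: 10.45
tool_pos: [0.5839, 0.0552, 0.2158]
tcp_rot: [0.224, 1.547, -0.22]
wrist_force: [0.8, -0.1, 1.1]
width: 0.799
```

```bash
cat > v.py <<'E'
from m2 import *
import sys
n=sys.argv[1]; s,im=snap('wrist',n); print(s['time'],s['tool_pos'],yaw(s),s['width'],s['wrist_force'])
pickle.dump(s,open(n+'.pkl','wb')); cv2.imwrite('pics/'+n+'b.png',cv2.resize(im,(800,600),interpolation=cv2.INTER_CUBIC))
E
python3 v.py w5
```

```text
10.45 [0.58388569 0.0551549  0.21583768] -16.24276548624421 0.7992969579795761 [ 0.82631525 -0.10929671  1.0712468 ]
```

View pics/w5b.png

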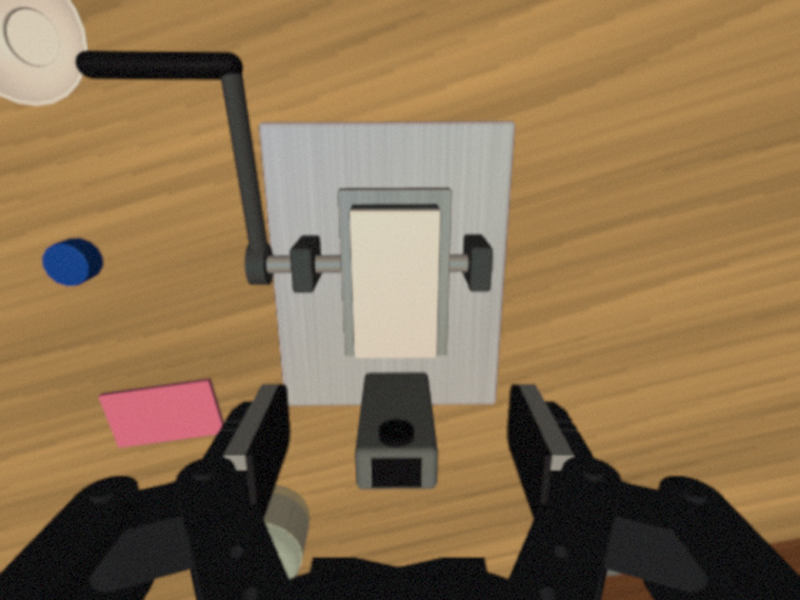

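The sheet lies on the lower plate with corners near (350,209), (439,208), (436,357), (354,358). The handle runs from (80,64) to (240,65). Checking the alignment in numbers, plus the way to the plate.

```bash
cat > ck.py <<'E'
from m2 import *
s=pickle.load(open('w5.pkl','rb')); im=cv2.imread('pics/w5.png')
P=fit('wrist',[(350,209),(439,208),(436,357),(354,358)],.086,s)
fit('wrist',[(338,189),(451,189)],.068,s)
g=cv2.cvtColor(im,cv2.COLOR_BGR2GRAY); m=np.zeros_like(g); m[120:260,238:315]=((g>165))[120:260,238:315]
hsv=im.astype(int); w=(hsv[...,0]>150)&(hsv[...,2]>hsv[...,0]+8); m2=np.zeros_like(g); m2[135:260,242:312]=w[135:260,242:312]
for mm in (m,m2):
    c=cv2.findContours(mm,0,cv2.CHAIN_APPROX_NONE)[0]
    if c: c=max(c,key=cv2.contourArea)[:,0].astype(float); print(cv2.minAreaRect((px2w('wrist',c,.086,s)[:,:2]*1000).astype(np.float32)))
H=px2w('wrist',(np.array([(78,64),(240,65),(155,64.5)])+.5)/(800/560)-.5,.056,s); print('handle',H.round(4))
c,f=np.array([.5886,.0523]),np.radians(-16.1); ex=np.array([np.cos(f),np.sin(f)]); ey=np.array([-ex[1],ex[0]])
print('pivot',c-.13*ey,'handle pred',c-.13*ey-.12*np.cos(np.radians(10))*ex)
rel([.4605,-.3285,.23],1)
E
python3 ck.py
```

```text
c [588.4  52.1] sides [48.6 90.3 49.8 90.3] edges [  74.4  -15.8 -105.6  163.5]
c [537.2  66.9] sides [64.9 64.9] edges [  73.8 -106.2]
((593.2970581054688, 50.45267105102539), (66.56970977783203, 97.26554870605469), 73.70382690429688)
((593.4191284179688, 50.868995666503906), (60.44327926635742, 97.26555633544922), 73.70460510253906)
handle [[ 0.4272 -0.0801  0.056 ]
 [ 0.451   0.0038  0.056 ]
 [ 0.4384 -0.0405  0.056 ]]
pivot [ 0.5525491  -0.07260129] handle pred [ 0.43900716 -0.0398291 ]
shift [-0.0185, -0.4023, -0.0096] turn [-0.3009, 0.0081, -0.0021]
```

jog_arm --pt "-0.018 -0.05 0 -0.04 0.001 0 80" --pt "-0.018 -0.1 0 -0.08 0.002 0 80" --pt "-0.018 -0.15 0 -0.12 0.004 0 80" --pt "-0.018 -0.2 0 -0.16 0.005 0 80" --pt "-0.018 -0.25 -0.002 -0.2 0.006 0 80" --pt "-0.018 -0.3 -0.006 -0.24 0.008 0 80" --pt "-0.018 -0.35 -0.008 -0.28 0.008 -0.002 78" --pt "-0.01 -0.4023 -0.0096 -0.3009 0.008 -0.002 76" --pt "0.03 -0.4023 -0.0096 -0.3009 0.008 -0.002 76" --pt "0.07 -0.4023 -0.0096 -0.3009 0.008 -0.002 76" --pt "0.11 -0.4023 -0.0096 -0.3009 0.008 -0.002 76" --pt "0.15 -0.4023 -0.0096 -0.3009 0.008 -0.002 76" --pt "0.18 -0.4023 -0.0096 -0.3009 0.008 -0.002 76" --pt "0.18 -0.4023 -0.0096 -0.3009 0.008 -0.002 76" --pt "0.18 -0.4023 -0.0096 -0.3009 0.008 -0.002 76"

```text
time: 12.0
tool_pos: [0.4611, -0.3276, 0.0305]
tcp_rot: [-0.012, 1.573, 0.015]
wrist_force: [0.2, -0.5, 0.5]
width: 0.759
```

```bash
python3 v.py w6; python3 -c "
from h import *
rel([.4605,-.3285,.0],1)"
```

```text
12.0 [ 0.46112983 -0.32757968  0.03051421] 0.9998471656143888 0.7586496987979428 [ 0.15369484 -0.52888575  0.48138007]
shift [0.0322, 0.0002, -0.002] turn [0.0, 0.0006, 0.0003]
```

View pics/w6b.png

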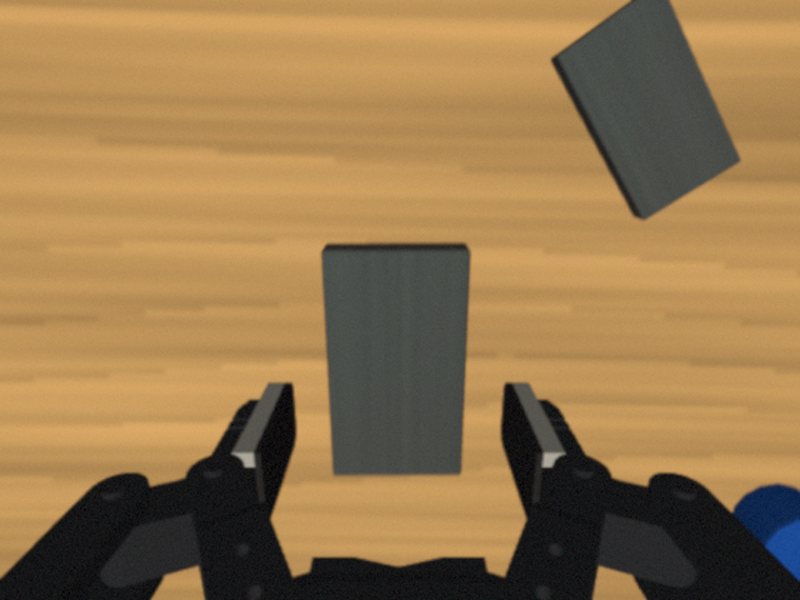

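The plate is centred between the fingers: corners (322,250), (470,250), (462,474), (333,475).

Run:
```python
from m2 import *
s=pickle.load(open('w6.pkl','rb'))
P=fit('wrist',[(322,250),(470,250),(462,474),(333,475)],.012,s)
rel(np.r_[P.mean(0),0.000],1.2,s)
```

```text
c [ 461.1 -328.3] sides [49.3 89.3 50.3 89.8] edges [  91.     1.6  -88.5 -179. ]
shift [0.0305, -0.0007, -0.0] turn [-0.0035, -0.0023, -0.002]
```

jog_arm --force 45 --pt "0.015 -0.0007 0 -0.003 0 0 70" --pt "0.026 -0.0007 0 -0.003 0 0 66" --pt "0.03 -0.0007 0 -0.003 0 0 66" --pt "0.03 -0.0007 0 -0.003 0 0 66" --pt "0.03 -0.0007 0 -0.003 0 0 66" --pt "0.03 -0.0007 0 -0.003 0 0 55" --pt "0.03 -0.0007 0 -0.003 0 0 45" --pt "0.03 -0.0007 0 -0.003 0 0 45" --pt "0.03 -0.0007 0 -0.003 0 0 45" --pt "0.03 -0.0007 0 -0.003 0 0 45"

```text
time: 13.05
tool_pos: [0.4629, -0.3295, 0.0029]
tcp_rot: [-0.017, 1.569, 0.016]
wrist_force: [-1.3, 2.0, 6.6]
width: 0.568
```

```bash
python3 -c "
from h import *
s=monitor.read_state(); print(s['time'],s['tool_pos'],yaw(s),s['width'],s['wrist_force'])"
```

```text
13.05 [ 0.46293268 -0.32945898  0.00290861] 1.1724646709333082 0.5682812176802735 [-1.29614045  2.03234428  6.59960073]
```

jog_arm --pt "-0.008 0 0 0 0 0 45" --pt "-0.025 0 0 0 0 0 45" --pt "-0.05 0 0 0 0 0 45" --pt "-0.09 0 0 0 0 0 45" --pt "-0.13 0 0 0 0 0 45" --pt "-0.17 0 0 0 0 0 45" --pt "-0.19 0 0 0 0 0 45" --pt "-0.19 0 0 0 0 0 45" --pt "-0.19 0 0 0 0 0 45"

```text
time: 13.95
tool_pos: [0.462, -0.3289, 0.1918]
tcp_rot: [-0.016, 1.571, 0.016]
wrist_force: [0.3, 0.2, -4.8]
width: 0.563
```

```bash
python3 v.py w7
python3 - <<'E'
from h import *
rel([.5885,.0522,.215],-16.2)
im=cv2.imread('pics/w7.png'); g=cv2.cvtColor(im,cv2.COLOR_BGR2GRAY)
print(g[160:200,280].tolist()); print(g[340:380,280].tolist()); 
print('L',g[230,200:250].tolist()); print('R',g[230,310:350].tolist())
E
```

```text
13.95 [ 0.46199295 -0.3289231   0.19179508] 1.1697726020893942 0.5632805523037774 [ 0.29531418  0.2350359  -4.79037952]
shift [-0.0241, 0.3779, 0.1349] turn [0.3031, -0.0022, -0.0015]
[159, 160, 156, 159, 158, 156, 156, 156, 157, 156, 158, 159, 154, 151, 150, 147, 154, 161, 158, 126, 78, 46, 44, 40, 42, 44, 59, 70, 76, 81, 80, 78, 79, 82, 79, 79, 79, 78, 78, 80]
[78, 77, 78, 78, 78, 76, 78, 76, 78, 77, 75, 78, 74, 76, 76, 76, 76, 76, 76, 74, 77, 75, 77, 79, 78, 82, 105, 147, 168, 172, 166, 167, 164, 160, 160, 160, 159, 159, 155, 149]
L [156, 156, 155, 158, 159, 156, 158, 155, 153, 156, 156, 159, 155, 156, 157, 153, 156, 156, 147, 113, 84, 84, 83, 82, 81, 80, 79, 83, 81, 83, 84, 85, 86, 83, 84, 85, 82, 80, 83, 78, 85, 81, 81, 81, 80, 81, 81, 81, 82, 79]
R [78, 82, 79, 77, 80, 80, 79, 81, 84, 82, 80, 78, 79, 81, 81, 79, 81, 81, 80, 80, 78, 80, 76, 82, 78, 78, 75, 73, 99, 146, 159, 161, 164, 162, 163, 164, 161, 162, 161, 162]
```

View pics/w7b.png

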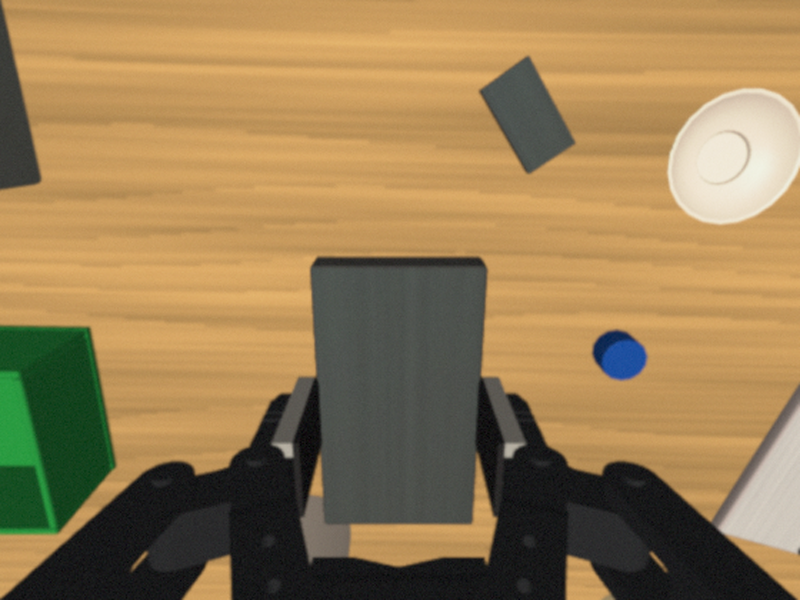

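The plate is held square: top-face corners (311,267), (487,267), (473,523), (325,523).

Run:
```python
from m2 import *
s=pickle.load(open('w7.pkl','rb'))
z=s['tool_pos'][2]+.0091
P=fit('wrist',[(311,267),(487,267),(473,523),(325,523)],z,s)
rel(np.r_[P.mean(0),z],1.17,s)
rel([.5885,.0522,.215],-16.2)
```

```text
c [ 459.8 -328.9] sides [49.1 88.8 49.6 88.8] edges [  91.2    1.4  -88.8 -178.9]
shift [-0.0091, 0.0001, -0.0022] turn [-0.0, 0.0001, -0.0001]
shift [-0.0241, 0.3779, 0.1349] turn [0.3031, -0.0022, -0.0015]
```

jog_arm --pt "-0.02 0.03 0.01 0.025 0 0 45" --pt "-0.024 0.07 0.025 0.055 0 0 45" --pt "-0.024 0.11 0.04 0.09 0 0 45" --pt "-0.024 0.15 0.054 0.12 0 0 45" --pt "-0.024 0.19 0.068 0.15 0 0 45" --pt "-0.024 0.23 0.082 0.18 0 0 45" --pt "-0.024 0.27 0.096 0.215 0 0 45" --pt "-0.024 0.31 0.11 0.25 0 0 45" --pt "-0.024 0.345 0.123 0.28 -0.001 0 45" --pt "-0.024 0.377 0.135 0.302 -0.002 -0.0015 45" --pt "0.01 0.377 0.136 0.302 -0.002 -0.0015 45" --pt "0.05 0.377 0.136 0.302 -0.002 -0.0015 45" --pt "0.07 0.377 0.136 0.302 -0.002 -0.0015 45" --pt "0.08 0.377 0.136 0.302 -0.002 -0.0015 45" --pt "0.08 0.377 0.136 0.302 -0.002 -0.0015 45" --pt "0.08 0.377 0.136 0.302 -0.002 -0.0015 45"

```text
time: 15.6
tool_pos: [0.5897, 0.0513, 0.1109]
tcp_rot: [0.221, 1.56, -0.221]
wrist_force: [-0.0, -0.2, -3.6]
width: 0.566
```

```bash
python3 -c "
from h import *
s=monitor.read_state(); print(s['time'],s['tool_pos'],yaw(s),s['width'],s['wrist_force']);rel([.5899,.0518,.0925],-16.15)"
```

```text
15.6 [0.58966602 0.05131757 0.11086438] -16.149227611031787 0.5655060038193395 [-0.04997876 -0.23126812 -3.63582734]
shift [0.0184, 0.0005, 0.0001] turn [0.0, -0.0002, 0.0001]
```

jog_arm --pt "0.008 0.0005 0 0 0 0 45" --pt "0.014 0.0005 0 0 0 0 45" --pt "0.0175 0.0005 0 0 0 0 45" --pt "0.0175 0.0005 0 0 0 0 45" --pt "0.0175 0.0005 0 0 0 0 45"

```text
time: 16.1
tool_pos: [0.5898, 0.0518, 0.0934]
tcp_rot: [0.221, 1.56, -0.221]
wrist_force: [-0.4, 1.1, -4.2]
width: 0.567
```

```bash
python3 -c "
from h import *
s=monitor.read_state(); print(s['time'],s['tool_pos'],yaw(s),s['width'],s['wrist_force']);rel([.5899,.0518,.0895],-16.15)"
```

```text
16.1 [0.58976501 0.0517858  0.09340244] -16.147579511501107 0.5667094873607961 [-0.38544389  1.11437046 -4.17313776]
shift [0.0039, 0.0001, 0.0001] turn [0.0, -0.0002, 0.0001]
```

jog_arm --pt "0.001 0 0 0 0 0 45" --pt "0.002 0 0 0 0 0 45" --pt "0.0025 0 0 0 0 0 45" --pt "0.0025 0 0 0 0 0 45"

```text
time: 16.5
tool_pos: [0.5897, 0.0518, 0.0908]
tcp_rot: [0.221, 1.56, -0.221]
wrist_force: [-0.7, 0.3, -4.3]
width: 0.562
```

jog_arm --pt "0.0005 0 0 0 0 0 45" --pt "0.001 0 0 0 0 0 45" --pt "0.001 0 0 0 0 0 45"

```text
time: 16.8
tool_pos: [0.5896, 0.0518, 0.0897]
tcp_rot: [0.221, 1.56, -0.221]
wrist_force: [0.3, -0.6, -5.3]
width: 0.567
```

jog_arm --pt "0.0005 0 0 0 0 0 45" --pt "0.001 0 0 0 0 0 45" --pt "0.001 0 0 0 0 0 45"

```text
time: 17.1
tool_pos: [0.5897, 0.0518, 0.0892]
tcp_rot: [0.221, 1.56, -0.221]
wrist_force: [-1.0, -0.1, -0.6]
width: 0.562
```

jog_arm --pt "0.0003 0 0 0 0 0 45" --pt "0.0003 0 0 0 0 0 60" --pt "0.0003 0 0 0 0 0 66" --pt "0.0003 0 0 0 0 0 70" --pt "0 0 0 0 0 0 70" --pt "-0.01 0 0 0 0 0 70" --pt "-0.03 0 0 0 0 0 75" --pt "-0.06 0 -0.01 0 0 0 80" --pt "-0.1 0 -0.01 0 0 0 80" --pt "-0.12 0 -0.01 0 0 0 80" --pt "-0.12 0 -0.01 0 0 0 80"

```text
time: 18.2
tool_pos: [0.5833, 0.0548, 0.2149]
tcp_rot: [0.222, 1.55, -0.22]
wrist_force: [1.0, -0.7, 0.2]
width: 0.802
```

```bash
python3 v.py w8
python3 - <<'E'
from m2 import *
im=cv2.imread('pics/w8.png'); cv2.imwrite('pics/w8c.png',cv2.resize(im[100:280,200:360],None,fx=3.3333,fy=3.3333,interpolation=cv2.INTER_CUBIC))
E
```

```text
18.2 [0.58325305 0.05479387 0.21493171] -16.14480327904303 0.8023504723872565 [ 1.00851894 -0.72115484  0.18360518]
```

View pics/w8c.png

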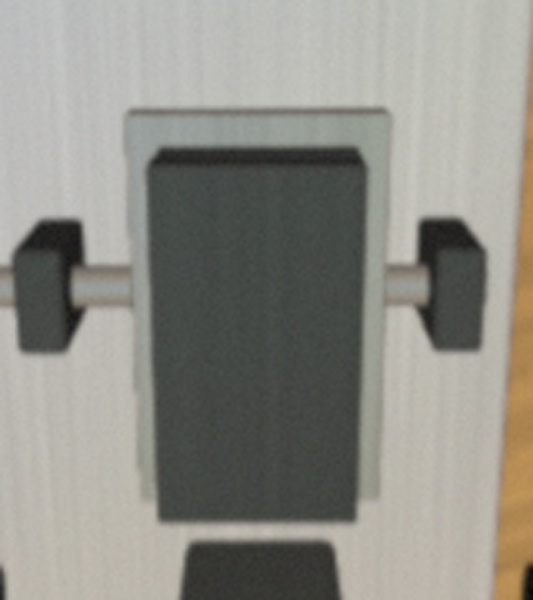

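Plate on top: its top-face corners in this crop are (148,163), (367,163), (356,521), (159,521). No white shows at the near end, so I'll check the numbers and the side camera.

Run:
```python
from m2 import *
s=pickle.load(open('w8.pkl','rb')); im=cv2.imread('pics/w8.png')
fit('wrist',[(148,163),(367,163),(356,521),(159,521)],.098,s,k=10/3,off=(200,100))
fit('wrist',[(128,110),(390,110)],.068,s,k=10/3,off=(200,100))
g=cv2.cvtColor(im,cv2.COLOR_BGR2GRAY); print(g[128:156,262].tolist(),g[128:156,290].tolist())
c=np.array([.5885,.0522]);f=np.radians(-16.1); ex=np.array([np.cos(f),np.sin(f)])
for z in (.098,.086,.080,.068): 
    P=c-.045*ex if z>.07 else c-.053*ex; print(z,w2px('wrist',[np.r_[P,z]],s))
im=imaging.read_camera('side'); im2=imaging.read_camera('scene')
A=cv2.resize(im[190:250,240:320],None,fx=5,fy=5,interpolation=cv2.INTER_CUBIC); B=cv2.resize(im2[180:240,250:330],None,fx=5,fy=5,interpolation=cv2.INTER_CUBIC)
cv2.imwrite('pics/m2.png',np.hstack([A,B]));
```

```text
c [587.   52.4] sides [49.  89.3 49.1 89.2] edges [  73.9  -16.2 -106.2  163.8]
c [536.6  67.3] sides [64.4 64.4] edges [  73.9 -106.1]
[190, 189, 191, 182, 156, 121, 130, 150, 155, 156, 157, 157, 158, 158, 152, 136, 92, 55, 48, 45, 40, 47, 64, 71, 69, 72, 71, 71] [194, 192, 193, 180, 151, 118, 137, 154, 157, 159, 158, 158, 158, 156, 154, 134, 86, 55, 47, 42, 38, 57, 65, 72, 75, 72, 76, 73]
0.098 [[277.13288764 150.1258728 ]]
0.086 [[277.15923605 147.43635619]]
0.08 [[277.17160035 146.17401258]]
0.068 [[277.17863122 133.984266  ]]
```

View pics/m2.png

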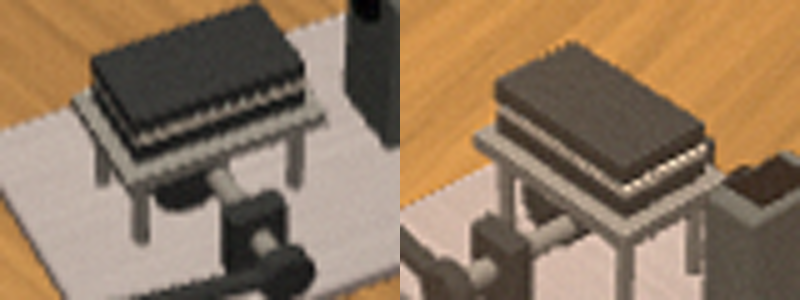

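The side and scene crops show the white sheet sandwiched between two dark plates, all close to flush. I'll check the along-x offset more precisely with edge profiles.

Run:
```python
from m2 import *
c=np.array([.5885,.0522]);f=np.radians(-16.1); ex=np.array([np.cos(f),np.sin(f)])
def sub(n,cols,lo,hi,thr,rise):
    g=cv2.cvtColor(cv2.imread(f'pics/{n}.png'),cv2.COLOR_BGR2GRAY).astype(float)[:,cols[0]:cols[1]].mean(1)
    for r in range(lo,hi):
        a,b=g[r],g[r+1]
        if (a<thr<=b) if rise else (a>=thr>b): return r+(thr-a)/(b-a)
def xs(n,row,col,z):
    s=pickle.load(open({'w4':'s4.pkl'}.get(n,n+'.pkl'),'rb')); p=px2w('wrist',[(col,row)],z,s)[0,:2]; return ((p-c)@ex*1000).round(2)
# lower plate (w4), sheet (w5), plate (w8)
a=sub('w4',(265,305),8,25,102,False); b=sub('w4',(265,305),120,138,102,True); print('low',a,b,xs('w4',a,285,.08),xs('w4',b,285,.08))
g=cv2.cvtColor(cv2.imread('pics/w5.png'),cv2.COLOR_BGR2GRAY)[:,255:298].mean(1); print(g[138:152].round().tolist(),g[243:258].round().tolist())
a=sub('w5',(255,298),142,152,130,True); b=sub('w5',(255,298),243,258,190,False); print('sheet',a,b,a and xs('w5',a,277,.086),b and xs('w5',b,277,.086))
g=cv2.cvtColor(cv2.imread('pics/w8.png'),cv2.COLOR_BGR2GRAY)[:,255:298].mean(1); print(g[140:155].round().tolist(),g[248:262].round().tolist())
a=sub('w8',(255,298),146,155,57,True); b=sub('w8',(255,298),248,262,115,True); print('plate',a,b,xs('w8',a,277,.098),xs('w8',b,277,.098))
```

```text
low 14.086164043082022 130.28197879858658 -44.81 44.89
[145.0, 145.0, 144.0, 139.0, 113.0, 71.0, 47.0, 62.0, 98.0, 149.0, 189.0, 205.0, 208.0, 209.0] [204.0, 203.0, 204.0, 204.0, 203.0, 204.0, 200.0, 187.0, 176.0, 171.0, 171.0, 171.0, 171.0, 171.0, 171.0]
sheet 146.626582278481 249.77919708029196 -44.6 44.77
[156.0, 155.0, 152.0, 132.0, 87.0, 52.0, 47.0, 43.0, 41.0, 53.0, 65.0, 71.0, 72.0, 72.0, 72.0] [69.0, 69.0, 69.0, 69.0, 69.0, 69.0, 70.0, 78.0, 111.0, 153.0, 175.0, 182.0, 178.0, 155.0]
plate 149.30443159922928 256.10154525386315 -45.61 43.25
```

Plate centre is about 1.2 mm towards -x of the sheet (plate edges at -45.6 and +43.3, sheet edges at -44.6 and +44.8). That is within calibration error and it is square, so I'm leaving it. Next is the lever.

Run:
```python
from m2 import *
s=pickle.load(open('w5.pkl','rb')); print('dish',px2w('wrist',(np.array([(30,37)])+.5)/(800/560)-.5,.018,s))
rel([.4388,-.040,.16],-106.1); rel([.4388,-.040,.0373],-106.1)
```

```text
dish [[ 0.39734594 -0.11989539  0.018     ]]
shift [0.0488, -0.1299, -0.1089] turn [1.57, -0.0006, 0.0014]
shift [0.1714, -0.1299, -0.1087] turn [1.57, -0.0006, 0.0014]
```

jog_arm --pt "-0.02 -0.01 -0.01 0.1 0 0 60" --pt "-0.02 -0.025 -0.02 0.24 0 0 50" --pt "-0.02 -0.04 -0.03 0.38 0 0 50" --pt "-0.02 -0.055 -0.045 0.52 0 0 50" --pt "-0.02 -0.07 -0.06 0.66 0 0 50" --pt "-0.01 -0.085 -0.07 0.8 0 0 50" --pt "0 -0.1 -0.08 0.94 0 0 50" --pt "0 -0.115 -0.095 1.08 0 0 50" --pt "0.01 -0.1299 -0.1089 1.22 0 0 50" --pt "0.02 -0.1299 -0.1089 1.36 0 0 50" --pt "0.04 -0.1299 -0.1089 1.5 0 0.001 50" --pt "0.06 -0.1299 -0.1089 1.57 0 0.001 50" --pt "0.08 -0.1299 -0.1089 1.57 0 0.001 50" --pt "0.08 -0.1299 -0.1089 1.57 0 0.001 50" --pt "0.08 -0.1299 -0.1089 1.57 0 0.001 50"

```text
time: 19.85
tool_pos: [0.4373, -0.0398, 0.1274]
tcp_rot: [1.411, 1.066, -1.416]
wrist_force: [0.3, -0.8, -0.1]
width: 0.501
```

```bash
python3 v.py w9
python3 - <<'E'
from m2 import *
s=monitor.read_state(); print(s['q']); rel([.4388,-.040,.0373],-106.1)
im=cv2.imread('pics/w9.png'); g=cv2.cvtColor(im,cv2.COLOR_BGR2GRAY)
# expected handle ends at z .056 and profile across
c=np.array([.5886,.0523]);f=np.radians(-16.1); ex=np.array([np.cos(f),np.sin(f)]); ey=np.array([-ex[1],ex[0]])
h=c-.13*ey-.12*np.cos(np.radians(10))*ex
for d in (-.035,-.02,.02,.04):
    u=w2px('wrist',[np.r_[h+d*ey,.056]],s)[0]; r=int(round(u[1])); 
    print(d,u.round(1)); 
    if 0<=r<420: x=int(u[0]); print(g[r,max(0,x-25):x+26].tolist())
E
```

```text
19.85 [ 0.4373234  -0.03977297  0.12737507] -106.09616657451407 0.5009102028634367 [ 0.29993606 -0.76330681 -0.09353997]
[-1.47572936e-01 -9.56710141e-02  2.19201676e+00  2.69526777e-04
  1.04709711e+00  1.33247842e-01]
shift [0.0912, 0.0005, -0.0] turn [0.0, 0.0, 0.0019]
-0.035 [279.5 267.7]
[177, 172, 171, 168, 172, 167, 166, 164, 163, 160, 158, 159, 152, 153, 152, 150, 146, 136, 91, 43, 16, 14, 20, 25, 22, 17, 24, 21, 32, 23, 22, 21, 13, 16, 21, 14, 6, 41, 90, 137, 151, 151, 152, 153, 149, 150, 150, 144, 143, 147, 146]
-0.02 [279.5 248.1]
[146, 147, 146, 144, 146, 138, 138, 140, 139, 145, 149, 151, 147, 150, 150, 150, 148, 129, 87, 37, 21, 14, 22, 25, 21, 22, 24, 24, 22, 24, 25, 26, 23, 16, 14, 2, 27, 29, 75, 126, 145, 147, 142, 146, 148, 148, 150, 150, 152, 151, 149]
0.02 [279.6 191.8]
[143, 143, 142, 143, 142, 140, 140, 139, 138, 135, 134, 138, 138, 142, 142, 138, 132, 104, 56, 23, 9, 25, 8, 18, 18, 22, 26, 30, 37, 28, 31, 21, 13, 21, 22, 18, 19, 21, 47, 97, 138, 147, 148, 146, 147, 145, 143, 143, 144, 149, 150]
0.04 [279.7 161.2]
[134, 135, 139, 138, 139, 138, 140, 140, 143, 150, 150, 152, 150, 150, 146, 146, 137, 101, 54, 25, 19, 18, 23, 19, 17, 15, 26, 28, 31, 28, 28, 16, 19, 23, 17, 38, 59, 68, 69, 64, 67, 69, 70, 68, 72, 71, 66, 70, 67, 68, 67]
```

The pixel profiles put the handle on the predicted line, within about 2 px. Descending and gripping.

jog_arm --force 50 --pt "0.03 0.0007 0 0 0 0.002 50" --pt "0.06 0.0007 0 0 0 0.002 50" --pt "0.08 0.0007 0 0 0 0.002 50" --pt "0.09 0.0007 0 0 0 0.002 50" --pt "0.09 0.0007 0 0 0 0.002 50" --pt "0.09 0.0007 0 0 0 0.002 30" --pt "0.09 0.0007 0 0 0 0.002 10" --pt "0.09 0.0007 0 0 0 0.002 10" --pt "0.09 0.0007 0 0 0 0.002 10" --pt "0.09 0.0007 0 0 0 0.002 10"

```text
time: 20.9
tool_pos: [0.4392, -0.04, 0.0395]
tcp_rot: [1.413, 1.063, -1.413]
wrist_force: [-4.3, 1.9, 6.3]
width: 0.142
```

```bash
cat > arc.py <<'E'
from h import *
import sys
s=monitor.read_state(); print(s['time'],s['tool_pos'].round(4),yaw(s),s['width'],s['wrist_force'].round(1))
c=np.array([.5886,.0523]);f=np.radians(-16.1); ex=np.array([np.cos(f),np.sin(f)]); ey=np.array([-ex[1],ex[0]])
piv=c-.13*ey; p=s['tool_pos']; q=p+[0,0,.0187]; d=np.r_[(q[:2]-piv)@ex,q[2]-.036]
ph0=np.degrees(np.arctan2(d[1],-d[0])); print('phi',ph0,'r',np.hypot(*d),'ylat',(q[:2]-piv)@ey)
R0=R.from_rotvec(s['tcp_rot']).as_matrix()
for ph in np.arange(*map(float,sys.argv[1:4])):
    a=np.radians(ph); h=np.r_[piv-.12*np.cos(a)*ex,.036+.12*np.sin(a)-.0187]
    print(round(ph,1),(R0.T@(h-p)).round(4).tolist())
E
python3 arc.py 10 46 2
```

```text
20.9 [ 0.4392 -0.04    0.0395] -106.09776242524669 0.14162673612534488 [-4.3  1.9  6.3]
phi 10.638776512824561 r 0.12006574920969441 ylat -8.540862568000296e-05
10.0 [0.0013, -0.0002, -0.0001]
12.0 [-0.0028, 0.0006, -0.0001]
14.0 [-0.0069, 0.0016, -0.0001]
16.0 [-0.0109, 0.0027, -0.0001]
18.0 [-0.0149, 0.0039, -0.0001]
20.0 [-0.0189, 0.0052, -0.0001]
22.0 [-0.0228, 0.0068, -0.0001]
24.0 [-0.0266, 0.0084, -0.0001]
26.0 [-0.0304, 0.0102, -0.0001]
28.0 [-0.0342, 0.0121, -0.0001]
30.0 [-0.0378, 0.0141, -0.0001]
32.0 [-0.0414, 0.0163, -0.0001]
34.0 [-0.0449, 0.0185, -0.0001]
36.0 [-0.0484, 0.0209, -0.0001]
38.0 [-0.0517, 0.0235, -0.0001]
40.0 [-0.055, 0.0261, -0.0001]
42.0 [-0.0581, 0.0289, -0.0001]
44.0 [-0.0612, 0.0317, -0.0001]
```

jog_arm --pt "-0.001 0.0002 0 0 0 0 10" --pt "-0.0028 0.0006 0 0 0 0 10" --pt "-0.005 0.0011 0 0 0 0 10" --pt "-0.0069 0.0016 0 0 0 0 10" --pt "-0.0109 0.0027 0 0 0 0 10" --pt "-0.0149 0.0039 0 0 0 0 10" --pt "-0.0189 0.0052 0 0 0 0 10" --pt "-0.0228 0.0068 0 0 0 0 10" --pt "-0.0266 0.0084 0 0 0 0 10" --pt "-0.0304 0.0102 0 0 0 0 10" --pt "-0.0342 0.0121 0 0 0 0 10" --pt "-0.0378 0.0141 0 0 0 0 10" --pt "-0.0414 0.0163 0 0 0 0 10" --pt "-0.0449 0.0185 0 0 0 0 10" --pt "-0.0484 0.0209 0 0 0 0 10" --pt "-0.0517 0.0235 0 0 0 0 10" --pt "-0.0535 0.0248 0 0 0 0 10" --pt "-0.055 0.0261 0 0 0 0 10"

```text
time: 22.7
tool_pos: [0.4599, -0.046, 0.0938]
tcp_rot: [1.41, 1.071, -1.42]
wrist_force: [-12.4, 6.4, 2.1]
width: 0.138
```

```bash
python3 arc.py 40 74 2
```

```text
22.7 [ 0.4599 -0.046   0.0938] -106.10388869483927 0.13754295805649353 [-12.4   6.4   2.1]
phi 38.410280017699755 r 0.12307135778353545 ylat -0.00013750426789890108
40.0 [-0.0007, 0.0045, -0.0001]
42.0 [-0.0039, 0.0072, -0.0001]
44.0 [-0.007, 0.0101, -0.0001]
46.0 [-0.01, 0.013, -0.0001]
48.0 [-0.0129, 0.016, -0.0001]
50.0 [-0.0156, 0.0192, -0.0001]
52.0 [-0.0183, 0.0224, -0.0001]
54.0 [-0.0209, 0.0257, -0.0001]
56.0 [-0.0233, 0.0291, -0.0001]
58.0 [-0.0256, 0.0326, -0.0001]
60.0 [-0.0278, 0.0362, -0.0001]
62.0 [-0.0299, 0.0398, -0.0001]
64.0 [-0.0318, 0.0435, -0.0001]
66.0 [-0.0336, 0.0473, -0.0001]
68.0 [-0.0353, 0.0512, -0.0001]
70.0 [-0.0368, 0.055, -0.0001]
72.0 [-0.0382, 0.059, -0.0001]
```

jog_arm --pt "-0.0007 0.0025 0 0 0 0 10" --pt "-0.002 0.0045 0 0 0 0 10" --pt "-0.0039 0.0072 0 0 0 0 10" --pt "-0.007 0.0101 0 0 0 0 10" --pt "-0.01 0.013 0 0 0 0 10" --pt "-0.0129 0.016 0 0 0 0 10" --pt "-0.0156 0.0192 0 0 0 0 10" --pt "-0.0183 0.0224 0 0 0 0 10" --pt "-0.0209 0.0257 0 0 0 0 10" --pt "-0.0233 0.0291 0 0 0 0 10" --pt "-0.0256 0.0326 0 0 0 0 10" --pt "-0.0278 0.0362 0 0 0 0 10" --pt "-0.0299 0.0398 0 0 0 0 10" --pt "-0.0318 0.0435 0 0 0 0 10" --pt "-0.0336 0.0473 0 0 0 0 10" --pt "-0.0344 0.0492 0 0 0 0 10" --pt "-0.0353 0.0512 0 0 0 0 10"

```text
time: 24.4
tool_pos: [0.5097, -0.0603, 0.1339]
tcp_rot: [1.41, 1.071, -1.42]
wrist_force: [-15.9, 4.0, 22.9]
width: 0.143
```

```bash
python3 arc.py 64 93 2
```

```text
24.4 [ 0.5097 -0.0603  0.1339] -106.08852286092468 0.1426858610759161 [-15.9   4.   22.9]
phi 69.06375313741395 r 0.12482170104352264 ylat -7.201674980071571e-05
64.0 [0.0088, -0.0079, -0.0001]
66.0 [0.007, -0.0041, -0.0001]
68.0 [0.0053, -0.0003, -0.0001]
70.0 [0.0038, 0.0036, -0.0001]
72.0 [0.0024, 0.0075, -0.0001]
74.0 [0.0011, 0.0115, -0.0001]
76.0 [0.0, 0.0156, -0.0001]
78.0 [-0.001, 0.0196, -0.0001]
80.0 [-0.0018, 0.0237, -0.0001]
82.0 [-0.0025, 0.0279, -0.0001]
84.0 [-0.0031, 0.032, -0.0001]
86.0 [-0.0035, 0.0362, -0.0001]
88.0 [-0.0037, 0.0404, -0.0001]
90.0 [-0.0038, 0.0446, -0.0001]
92.0 [-0.0038, 0.0488, -0.0001]
```

jog_arm --force 25 --pt "0.003 0.001 0 0 0 0 10" --pt "0.0035 0.002 0 0 0 0 10" --pt "0.003 0.0036 0 0 0 0 10" --pt "0.0025 0.0055 0 0 0 0 10" --pt "0.002 0.0075 0 0 0 0 10" --pt "0.0015 0.0095 0 0 0 0 10" --pt "0.001 0.0115 0 0 0 0 10"

```text
time: 25.1
tool_pos: [0.5212, -0.0635, 0.1376]
tcp_rot: [1.41, 1.07, -1.419]
wrist_force: [-12.6, 3.8, 20.7]
width: 0.138
```

```bash
python3 arc.py 72 95 2
```

```text
25.1 [ 0.5212 -0.0635  0.1376] -106.07427498908037 0.13757425136417825 [-12.6   3.8  20.7]
phi 74.80082125961376 r 0.12464683458892951 ylat 1.2786128985415104e-05
72.0 [0.0062, -0.0044, 0.0]
74.0 [0.0049, -0.0004, 0.0]
76.0 [0.0038, 0.0037, 0.0]
78.0 [0.0028, 0.0078, 0.0]
80.0 [0.002, 0.0119, 0.0]
82.0 [0.0013, 0.016, 0.0]
84.0 [0.0008, 0.0201, 0.0]
86.0 [0.0004, 0.0243, 0.0]
88.0 [0.0001, 0.0285, 0.0]
90.0 [0.0, 0.0327, 0.0]
92.0 [0.0, 0.0369, 0.0]
94.0 [0.0002, 0.0411, 0.0]
```

jog_arm --pt "0 0.0017 0 0 0 0 10" --pt "-0.0008 0.0037 0 0 0 0 10" --pt "-0.0013 0.0057 0 0 0 0 10" --pt "-0.0018 0.0078 0 0 0 0 10" --pt "-0.0022 0.0098 0 0 0 0 10" --pt "-0.0026 0.0119 0 0 0 0 10" --pt "-0.003 0.014 0 0 0 0 10" --pt "-0.0033 0.016 0 0 0 0 10" --pt "-0.0036 0.018 0 0 0 0 10" --pt "-0.0038 0.0201 0 0 0 0 10" --pt "-0.004 0.0222 0 0 0 0 10" --pt "-0.0042 0.0243 0 0 0 0 10" --pt "-0.0042 0.0255 0 0 0 0 10" --pt "-0.0043 0.0265 0 0 0 0 10"

```text
time: 26.5
tool_pos: [0.5472, -0.0709, 0.1439]
tcp_rot: [1.41, 1.07, -1.418]
wrist_force: [-5.3, 3.4, 6.2]
width: 0.147
```

```bash
python3 arc.py 84 95 2
```

```text
26.5 [ 0.5472 -0.0709  0.1439] -106.07737343302372 0.1468935937301341 [-5.3  3.4  6.2]
phi 87.44032803384573 r 0.126697604803801 ylat 0.0001431681739592764
84.0 [0.0073, -0.0068, 0.0001]
86.0 [0.0069, -0.0027, 0.0001]
88.0 [0.0066, 0.0015, 0.0001]
90.0 [0.0065, 0.0057, 0.0001]
92.0 [0.0066, 0.0099, 0.0001]
94.0 [0.0068, 0.0141, 0.0001]
```

jog_arm --pt "0.001 0.001 0 0 0 0 10" --pt "0.002 0.002 0 0 0 0 10" --pt "0.003 0.003 0 0 0 0 10" --pt "0.003 0.004 0 0 0 0 10" --pt "0.003 0.005 0 0 0 0 10" --pt "0.003 0.006 0 0 0 0 10" --pt "0.003 0.006 0 0 0 0 10" --pt "0.003 0.006 0 0 0 0 10"

```text
time: 27.3
tool_pos: [0.554, -0.0729, 0.1436]
tcp_rot: [1.411, 1.068, -1.417]
wrist_force: [-5.7, 3.0, 8.4]
width: 0.144
```

```bash
python3 arc.py 88 93 2
```

```text
27.3 [ 0.554  -0.0729  0.1436] -106.06582178450212 0.14401517294353613 [-5.7  3.   8.4]
phi 90.6681908618292 r 0.12626578270186786 ylat 0.00014993877385384967
88.0 [0.0064, -0.0056, 0.0001]
90.0 [0.0063, -0.0014, 0.0001]
92.0 [0.0063, 0.0028, 0.0002]
```

jog_arm --force 50 --pt "0.0005 -0.0005 0 0 0 0 10" --pt "0.0005 -0.001 0 0 0 0 10" --pt "0.0005 -0.001 0 0 0 0 10" --pt "0.0005 -0.001 0 0 0 0 10" --pt "0.0005 -0.001 0 0 0 0 10" --pt "0.0005 -0.001 0 0 0 0 10"

```text
time: 27.9
tool_pos: [0.5532, -0.0726, 0.1437]
tcp_rot: [1.411, 1.068, -1.417]
wrist_force: [-4.5, 3.2, 2.6]
width: 0.141
```

```bash
python3 arc.py 88 93 2
python3 - <<'E'
from m2 import *
a=imaging.read_camera('side'); b=imaging.read_camera('scene'); s,w=snap('wrist','w10'); pickle.dump(s,open('w10.pkl','wb'))
cv2.imwrite('pics/side9.png',a); cv2.imwrite('pics/scene9.png',b)
f=lambda im,x,y,wd,h,k: cv2.resize(im[y:y+h,x:x+wd],(int(wd*k),int(h*k)),interpolation=cv2.INTER_CUBIC)
top=np.hstack([f(a,225,160,100,75,4),f(b,230,160,100,75,4)])
cv2.imwrite('pics/m3.png',np.vstack([top,np.hstack([cv2.resize(w,(400,300)),f(a,180,80,200,150,2)])]))
E
```

```text
27.9 [ 0.5532 -0.0726  0.1437] -106.06335212555959 0.1412215937848487 [-4.5  3.2  2.6]
phi 90.270387796255 r 0.12638327071473185 ylat 0.00017271637316215575
88.0 [0.0065, -0.0047, 0.0002]
90.0 [0.0064, -0.0006, 0.0002]
92.0 [0.0064, 0.0036, 0.0002]
```

The picture limit is reached, so I'll check numerically. I'll compare the stack patch before and after against the shift expected for an 11.6 mm lift.

Run:
```python
from m2 import *
m=cv2.imread('pics/m2.png'); old={'side':(m[:,:400],240,190),'scene':(m[:,400:],250,180)}
c=np.array([.5885,.0522]);f=np.radians(-16.1); ex=np.array([np.cos(f),np.sin(f)]); ey=np.array([-ex[1],ex[0]])
W=lambda x,y,z: np.r_[c+x*ex+y*ey,z]
for n,(A,x0,y0) in old.items():
    o=cv2.resize(A,(80,60),interpolation=cv2.INTER_AREA); new=cv2.imread(f'pics/{n}9.png')
    for nm,p in {'-x-y':(-.045,-.025),'+x-y':(.045,-.025),'-x+y':(-.045,.025),'+x+y':(.045,.025)}.items():
        u=w2px(n,[W(*p,.098)])[0]; v=w2px(n,[W(*p,.1096)])[0]; a=np.round(u).astype(int)-[x0,y0]; h=6
        if a.min()<h or a[0]>80-h or a[1]>60-h: print(n,nm,'edge'); continue
        T=o[a[1]-h:a[1]+h+1,a[0]-h:a[0]+h+1]; q=np.round(v).astype(int); S=new[q[1]-h-8:q[1]+h+9,q[0]-h-8:q[0]+h+9]
        r=cv2.matchTemplate(S,T,cv2.TM_CCOEFF_NORMED); _,b,_,l=cv2.minMaxLoc(r)
        print(n,nm,'score',round(b,2),'found shift',(np.array(l)-8+q)-np.round(u).astype(int),'expected',(v-u).round(1))
s=pickle.load(open('w10.pkl','rb')); g=cv2.cvtColor(cv2.imread('pics/w10.png'),cv2.COLOR_BGR2GRAY)
for x in (-.03,0,.03): 
    u=w2px('wrist',[W(x,-.025,.1096)],s)[0]; print('wrist edge',u.round(1), g[0:max(30,int(u[1])+12):2,int(np.clip(u[0],0,559))].tolist())
for x in(-.045,.045): print(w2px('wrist',[W(x,-.025,.1096)],s)[0].round(1))
print(g[4,150:410:4].tolist())
```

```text
side -x-y score 0.9 found shift [ 0 -3] expected [-0.1 -3.6]
side +x-y score 0.29 found shift [ 3 -5] expected [ 0.1 -3.6]
side -x+y score 0.96 found shift [ 0 -3] expected [-0.2 -3.6]
side +x+y edge
scene -x-y score 0.98 found shift [ 0 -4] expected [-0.2 -4.2]
scene +x-y score 0.88 found shift [ 0 -4] expected [ 0.  -4.3]
scene -x+y score 0.97 found shift [ 0 -4] expected [-0.  -4.1]
scene +x+y score 0.9 found shift [ 0 -4] expected [ 0.1 -4.2]
wrist edge [212.4  38.1] [72, 70, 71, 67, 69, 73, 73, 73, 74, 73, 73, 73, 74, 76, 73, 73, 72, 73, 72, 58, 37, 56, 43, 141, 156]
wrist edge [277.7  38.4] [71, 70, 68, 71, 71, 67, 73, 73, 74, 69, 74, 72, 73, 73, 74, 70, 69, 72, 73, 61, 37, 59, 41, 133, 156]
wrist edge [343.2  38.2] [71, 69, 69, 69, 68, 68, 72, 71, 73, 73, 71, 70, 75, 72, 70, 70, 68, 70, 74, 57, 37, 51, 49, 138, 155]
[179.6  37.9]
[376.1  38. ]
[143, 180, 184, 183, 184, 185, 180, 68, 69, 71, 71, 73, 69, 71, 68, 71, 73, 72, 69, 71, 67, 68, 70, 73, 68, 69, 69, 73, 71, 69, 70, 69, 69, 70, 68, 69, 70, 71, 70, 71, 69, 71, 70, 70, 70, 71, 70, 70, 69, 68, 70, 67, 69, 71, 67, 68, 70, 125, 175, 181, 178, 180, 179, 180, 179]
```

The stack rose by the expected amount without sideways shift, and its edge is straight where predicted (row 38 at all three columns). Handing in.

```bash
python3 -c "
from h import *
s=monitor.read_state(); print(s['time'],s['tool_pos'],s['width'],s['wrist_force']); print(finish_job())"
```

```text
28.05 [ 0.55320253 -0.07261018  0.14371165] 0.14356357652087764 [-3.86989944  2.27023921  1.73555484]
the job is handed in; nothing more can be done
None
```

The sheet is on the lower plate, the thick steel plate is on the sheet, and the lever is held straight up by its handle. I handed the job in at 28 s of the 72 s allowed.

- **Order:** I set the sheet down, then the plate, both with the lever still at rest. Then I gripped the handle and swung the lever up slowly, finishing with the gripper still closed on it.
- **Alignment before the lift:** the sheet was within about 0.5 mm and 0.2° of the lower plate. The plate measured about 1.2 mm off towards -x, but square. I left that because it is within the 2 mm camera calibration.
- **Lever at hand-in:** computed from the gripper position, the arm is at about 90.3°, which is roughly 1.405 on the joint. The grip opening shows the bar is still held, and the wrist force is about 5 N.
- **Lift:** matching the before and after pictures, the stack rose 3–4 px where 3.6–4.2 px was expected, with no sideways shift. In the wrist view its front edge is straight and where predicted. One side-camera corner gave no usable match (score 0.29), probably hidden by the gripper.
- **Less certain points:**
  - The handle crept about 6 mm towards the fingertips during the swing.
  - Mid-swing I was pushing down with up to about 23 N at the wrist (28 N in all), so I eased off.
  - The 12-picture limit blocked the last image, so the final check used pixel values only.

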